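# Close up the valve-service case

### The job

Close up the grey steel case on the cabinet top: first fold its upright inner flap down flat over the spark plugs, then swing the hinged lid fully shut over it. Only push with the fingers: do not grip the flap or the lid or press on their inner faces, do not lift the case or shove it out of place, lift nothing out of it, and leave the things round it where they are.

Things in the scene. Friction and masses are not known exactly. Their poses are not given: they have to be found in the camera images.
- case: shallow grey steel case, loose but heavy (about 3 kg with lid), 190 (its x) x 200 (its y) x 64 mm high, walls 3 mm; origin at the centre of its underside, z up. At yaw 0 its x points away from the robot, y to the robot's left. Lid hinged along its +y top edge, inner flap along its -y wall. A divider at y = +26 mm parts the spark plugs (-y side, under the flap) from the valve springs.
- flap (a joint): angle of the inner flap, rad: 0 = folded flat inside the case, 1.57 = upright, stop at 1.6. Aluminium plate, 176 mm along case x, 125 mm long, 3 mm thick plus a 2 mm liner. Folds from upright towards case +y; upright, its outer face (the one to push on) looks to case -y. The hinge is stiff (0.12 N m of friction): it stays where it is left.
- flap_hinge (a point): middle of the flap's hinge line (along case x), at case (0, -93, 52) mm; folded, the flap's outer face lies 3 mm above it (z = 55 mm, 9 mm below the rim)
- flap_edge (a point): middle of the flap's free edge on its outer (when folded: upper) face, 125 mm from the hinge line; moves with the flap
- flap_underside: inner face of the flap (looks to case +y when upright, down when folded), a 166 x 105 x 2 mm liner; origin on the flap's hinge line; must not be pressed on by the fingers
- lid (a joint): angle of the lid, rad: 0 = shut, 1.57 = upright, stop at 1.95. Steel plate, 194 mm along case x, 204 mm long, 4 mm thick plus a 2 mm liner. Starts open, leaning a little outwards; swings towards case -y. Its outer face (the one to push on) looks to case +y when open. Stiff hinge (0.48 N m of friction): it stays where left, so push it all the way. The upright flap blocks it.
- lid_hinge (a point): middle of the lid's hinge line (along case x), at case (0, +100, 64.5) mm; shut, the lid's outer face lies 4 mm above it (z = 68.5 mm)
- lid_edge (a point): middle of the lid's free edge on its outer (when shut: upper) face, 204 mm from the hinge line; moves with the lid
- lid_inside: inner face of the lid (looks to case -y when upright, down when shut), a 178 x 182 x 2 mm liner; origin on the lid's hinge line; must not be pressed on by the fingers
- spark_plug_1: spark plug 21 x 74 x 24 mm lying on the case's floor under the flap; origin at its underside
- spark_plug_2: second spark plug, the same, beside it
- valve_spring_1: valve spring, 30 mm across, 42 mm high, standing in the case's other compartment; origin at its underside
- valve_spring_2: second valve spring, the same, beside it
- bolt_dish: bystander: round steel dish of bolts, 139 mm across, 24 mm high, left of the case; origin under its centre
- con_rod: bystander: connecting rod 82 x 172 x 20 mm lying left of and behind the case; origin under its centre
- brush: bystander: brush 39 x 194 x 13 mm lying right of the case; origin under its centre
- screwdriver_red: bystander: screwdriver 30 x 240 x 28 mm lying at the right edge; origin under its centre
- aerosol: bystander: spray can 66 mm across, 225 mm high, standing at the back; origin under its centre

How it is judged:
On the way, in this order (a step that is already met when the one before it is completed fails the run):
1. the flap is folded down flat while the lid still stands open (value of joint flap below 0.08 rad and value of joint lid above 1 rad), for 0.2 s.
2. the lid is swung shut over the folded flap (value of joint flap below 0.08 rad and value of joint lid below 0.05 rad), for 0.2 s.
At the end, for the whole second after the job is handed in: flap folded flat (under 0.08 rad) and lid shut over it (under 0.05 rad, 10 mm at its edge), the case upright, at rest and within 40 mm of where it stood, plugs and springs inside it (all of step 2 and distance of case from where it was at the start of the episode below 0.04 m and angle between case's own z axis and vertical below 0.05 rad and linear speed of case below 0.02 m/s and z of each of spark_plug_1, spark_plug_2 in the frame of case below 0.04 m and z of each of valve_spring_1, valve_spring_2 in the frame of case below 0.05 m); the robot touches nothing.
It fails at once if the case is shoved more than 40 mm, lifted or tipped (distance of case from where it was at the start of the episode above 0.04 m or height (world z) of case above 0.012 m or angle between case's own z axis and vertical above 0.12 rad).
It fails at once if the fingers grip the lid or the flap, or press on an inner face (contact force between the fingers and lid_inside above 2 N or contact force between the fingers and flap_underside above 2 N).
It fails at once if a spark plug or valve spring is lifted or carried (z of any of spark_plug_1, spark_plug_2 in the frame of case above 0.04 m or z of any of valve_spring_1, valve_spring_2 in the frame of case above 0.05 m).
It fails at once if a thing round the case is moved more than 30 mm (distance of any of bolt_dish, con_rod, brush, screwdriver_red, aerosol from where it was at the start of the episode above 0.03 m).
It also fails if it takes over 51 s, if anything falls off the work surface, if the arm or the gripper's body presses on something with over 40 N, if the wrist force passes 120 N, or if a joint passes its speed limit or range.

### The arm

A 6-joint arm with a two-finger parallel gripper is mounted at the origin on a cart in front of the work surface, level with it; the furniture and walls round the work are solid. World frame = base frame: x ahead of the robot, y to its left, z up, the work surface at z = 0. Lengths are in m, angles in rad, forces in N, time in s.
With the tool pointing down it reaches from about 0.425 to 0.95 m from the base axis. Payload 3.5 kg.
Tool frame: the origin (TCP) lies midway between the tips of the shut fingers; the grasp point (between the pads) lies 19 mm behind it; z points along the fingers, x is the direction in which the jaws open and shut, and the axes are right-handed (so a half turn about z gives the same grasp; the last joint's range is limited). The gripper opens to 85 mm and grips with 20 to 120 N. Pads are 22 mm wide; open, the fingers measure 114 mm over their backs; the gripper's body (76 mm by 85 mm) begins 54 mm behind the grasp point. The pads swing forward as they close: fully open they stand 13 mm farther back than shut.
Start: joints at [0.991, 0.286, 1.577, -0, 1.279, -0.15], TCP at [0.281, 0.614, 0.231] pointing down, gripper open.
Joint ranges: [-2.77, 2.77], [-0.9, 2.22], [0.21, 2.48], [-1.53, 4.67], [0.24, 2.81], [-2.84, 2.84]. Speed limits (rad/s): [2.79, 2.79, 3.14, 3.14, 3.14, 3.14].

### API

Orientations are given as a 3x3 rotation matrix whose columns are the frame's x, y, z axes.
In Python, from plant import sensors, cams, sign_off, silhouettes gives the robot as it stands. The module is installed in compiled form; this text tells all that it offers.
- The arm moves only by the tool apply_moves, never from a script. Its argument "plan" is a list of rows, each a list of 3 entries, a list of its own where there are three numbers: the turn, a rotation vector about the world's x, y, z in rad, then the shift along the world's x, y, z in m, then the closure, from 0 (fully open) to 1 (shut). A call has 1 to 5 rows; each row is the pose to reach, as a shift and turn from the pose commanded when the call began; what a row does not reach only later rows make up. A row lasts 1/10 s, in which the tool goes at most 50 mm and 8.59 degrees, less where a joint would pass 70% of its speed; a pose out of reach is approached as far as the arm can. A call with a gripper value outside its range is refused whole. The fingers move at their own pace and stop on an object; "force" is the grip in N (left out, the last holds). Time passes only in rows, so rows that repeat a pose let the fingers close. It gives the time, the measured TCP pose, the force and the opening at its end, in the units of the state.
- sensors.read_state(): the state, without advancing time (a new reading comes with each control period).
- cams.capture(name): name is "scene" or "top" or "wrist"; returns the picture (420x560x3 uint8, red, green, blue); there is no depth.
- cams.camera_params(name): a dict with "fx", "fy", "cx", "cy" (pixels), "camera_from_world" (4x4, takes a point from world to camera coordinates). Camera axes: x right, y up, looking along -z (the intrinsics and any distortion apply to the point x, -y, -z); pixel columns grow to the right and rows downward; lengths in m; the calibration is good to about 2 mm. The wrist camera is an equidistant fisheye: a pixel r from the principal point sees the ray r / f radians off the axis. A picture is of the moment at which its call begins: read the wrist's pose just before it. camera_params takes no time and is no camera call; for the wrist camera it gives the pose at the moment of the call.
- sign_off(): hands the job in, once; it reports no verdict.
Trained networks look in the newest picture that a camera, given by its name, has taken for a name from the list of things; names that differ only in an ending like _2 or _b are one class to them, and where a whole thing is asked for, a point or a joint stands for the part that bears it (a point fixed in the world has none). Each returns a list of dicts, best first, with "conf" (0 to 1); they miss things now and then, are a little off and sometimes report something else, mostly with a low value. They report only what shows in the picture. A call takes as long as a camera call.
- silhouettes(camera, name): "region" (420x560 bool, what is visible of it) and "box" ([left, top, width, height] in pixels, round what is visible of it).
The state is a dict: "t": time; "qpos": joint angles; "qvel": joint speeds; "tau": joint torques, N m; "position": TCP position; "eef_rot": TCP orientation; "contact_force": force on the tool from outside, world axes, zero at the start; "moment": the same for the moment, N m; "width": finger opening in m.
Only numpy, scipy, OpenCV 4.12 (cv2) and the standard library are available. Lean on these libraries where they do the work, as an engineer would, in place of code of your own. Each camera call takes 0.05 s, during which the arm holds its last target. There are 200 camera calls.

## Working session

There is one attempt and no reset: what is moved stays moved. The work goes in short steps, Python scripts to look and compute and a tool call to move; the robot and the scene stay as the last step left them, time stands still between calls to the robot, and variables do not carry over. Pictures are saved under pics/ and viewed, about 8 in all and at most 12, crops included, and the job is handed in when it is done.

Besides the shell and the picture viewer there is one more tool, called after "Emit:" by a JSON object that holds its "name" and its "arguments", one argument or row to a line. apply_moves: Moves the arm, as the interface text tells. Its arguments: {"type":"object","properties":{"plan":{"type":"array","items":{"type":"array"}},"force":{"type":"number"}},"required":["plan"]}

```bash
mkdir -p pics; cat > h.py <<'E'
import numpy as np, cv2
from plant import sensors, cams, sign_off, silhouettes
def snap(n,f):
    im=cams.capture(n); cv2.imwrite('pics/'+f,im[:,:,::-1]); return im
def proj(n,P):
    c=cams.camera_params(n); P=np.atleast_2d(P); M=np.array(c['camera_from_world'])
    q=P@M[:3,:3].T+M[:3,3]; x,y,z=q[:,0],-q[:,1],-q[:,2]
    return np.c_[c['fx']*x/z+c['cx'],c['fy']*y/z+c['cy']]
def ray(n,uv,z):
    c=cams.camera_params(n); M=np.array(c['camera_from_world']); R=M[:3,:3]; o=-R.T@M[:3,3]
    d=R.T@np.array([(uv[0]-c['cx'])/c['fx'],-(uv[1]-c['cy'])/c['fy'],-1]); return o+d*(z-o[2])/d[2]
E
python3 - <<'E'
from h import *
a=snap('scene','s0.png');b=snap('top','t0.png')
print({k:np.round(v,3) for k,v in sensors.read_state().items()})
for n in('scene','top'):
  c=cams.camera_params(n); M=np.array(c['camera_from_world']);print(n,c.keys(),-M[:3,:3].T@M[:3,3],M[:3,:3].round(2).tolist())
  for k in('case','lid','flap'):
    for r in silhouettes(n,k)[:1]: print(k,r['conf'],r['box'])
cv2.imwrite('pics/st0.png',cv2.resize(np.hstack([a,b])[:,:,::-1],None,fx=.714,fy=.714))
E
```

```text
{'t': np.float64(0.1), 'qpos': array([ 0.991,  0.287,  1.578, -0.   ,  1.279, -0.15 ]), 'qvel': array([-0.   ,  0.   , -0.005,  0.002,  0.   , -0.001]), 'tau': array([ 1.000e-03, -4.073e+01, -2.937e+01, -0.000e+00,  3.000e-03,
       -0.000e+00]), 'position': array([0.281, 0.613, 0.23 ]), 'eef_rot': array([[ 0.417,  0.909, -0.001],
       [ 0.909, -0.417, -0.002],
       [-0.002, -0.   , -1.   ]]), 'contact_force': array([-0.057,  0.638, -0.627]), 'moment': array([-0.02 ,  0.017, -0.005]), 'width': np.float64(0.086)}
scene dict_keys(['fx', 'fy', 'cx', 'cy', 'camera_from_world']) [-0.14686641 -0.43119713  0.85541265] [[0.45, -0.89, -0.01], [0.61, 0.3, 0.74], [-0.66, -0.34, 0.67]]
case 0.89 [164.7, 134.9, 122.3, 146.6]
lid 0.68 [168.8, 131.1, 54.6, 108.8]
flap 0.7 [243.2, 185.6, 38.6, 75.9]
top dict_keys(['fx', 'fy', 'cx', 'cy', 'camera_from_world']) [ 0.50509868 -0.03228101  1.56612388] [[-0.01, -1.0, -0.01], [1.0, -0.01, 0.06], [-0.06, -0.01, 1.0]]
case 0.64 [222.4, 209.5, 79.3, 70.3]
lid 0.72 [218.0, 210.2, 19.8, 69.9]
flap 0.61 [285.2, 216.9, 13.2, 60.1]
```

View pics/s0.png

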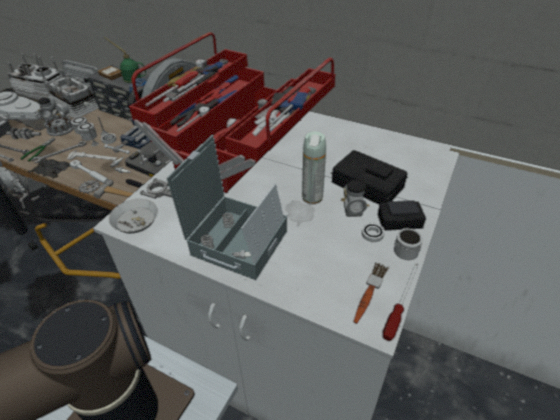

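View pics/t0.png

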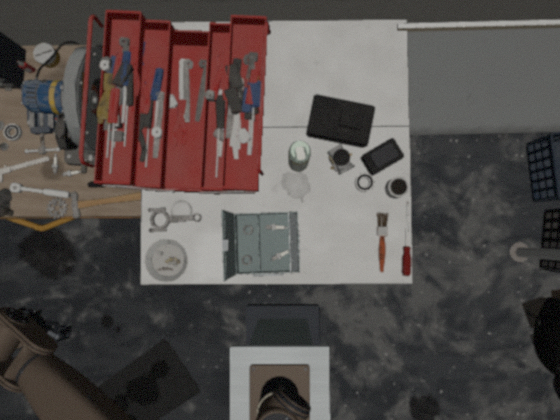

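Both pictures show the open case: scene about (165–287, 135–281), top about (222–300, 210–280). In each one the lid is on the left and the flap on the right. I'll fit the pose and both joint angles to the silhouettes.

```bash
cat > fit.py <<'E'
from h import *
from scipy.optimize import differential_evolution
def rz(a): c,s=np.cos(a),np.sin(a); return np.array([[c,-s,0],[s,c,0],[0,0,1]])
def parts(p):
    x,y,yaw,fl,li=p; R=rz(yaw); t=np.array([x,y,0])
    box=np.array([[sx*.095,sy*.1,z] for sx in(-1,1) for sy in(-1,1) for z in(0,.064)])
    def plate(y0,z0,d,L,W,a,T):
        u=np.array([0,d*np.cos(a),np.sin(a)]); n=np.array([0,-d*np.sin(a),np.cos(a)])
        return np.array([[sx*W/2,0,0]+np.array([0,y0,z0])+u*l+n*h for sx in(-1,1) for l in(0,L) for h in T])
    f=plate(-.093,.052,1,.125,.176,fl,(-.002,.003)); l=plate(.1,.0645,-1,.204,.194,li,(-.002,.004))
    return [q@R.T+t for q in(box,l,f)]
S=8
def hull(n,P):
    m=np.zeros((420,560),np.uint8); cv2.fillConvexPoly(m,cv2.convexHull(np.round(proj(n,P)*S).astype(np.int32).reshape(-1,1,2)),1,shift=3); return m>0
E
python3 - <<'E'
from fit import *
W={}
for n in('scene','top'):
    im=snap(n,n+'1.png')
    g={k:silhouettes(n,k) for k in('case','lid','flap')}
    W[n]={k:v[0]['region'] for k,v in g.items() if v}
    print(n,{k:(v.sum()) for k,v in W[n].items()}, (W[n]['case']&W[n]['lid']).sum(),(W[n]['case']&W[n]['flap']).sum())
    for k in ('con_rod','bolt_dish','aerosol','brush'):
        r=silhouettes(n,k)
        if r: b=r[0]['box']; print(k,r[0]['conf'],b, ray(n,(b[0],b[1]+b[3]),0).round(3),ray(n,(b[0]+b[2],b[1]),0).round(3))
np.savez('m.npz',**{n+k:W[n][k] for n in W for k in W[n]})
def cost(p):
    e=0
    for n in W:
        b,l,f=[hull(n,q) for q in parts(p)]
        U=W[n]['case']|W[n]['lid']|W[n]['flap']
        e+=((b|l|f)^U).sum()/U.sum()
        vl=l if n=='top' else l&~b&~f
        e+=(vl^(W[n]['lid']&(vl|~(b|f)))).sum()/W[n]['lid'].sum()
        e+=(f^W[n]['flap']).sum()/W[n]['flap'].sum()
    return e
r=differential_evolution(cost,[(.45,.75),(-.1,.2),(-.4,.4),(1.2,1.6),(1.4,1.95)],seed=1,maxiter=60,popsize=12)
print(r.x.round(4),r.fun); np.save('p.npy',r.x)
out=[]
for n in('scene','top'):
    im=cv2.imread(f'pics/{n}1.png'); x0,y0=(140,110) if n=='scene' else (190,180)
    c=cv2.resize(im[y0:y0+190,x0:x0+190 if n=='scene' else x0+130],None,fx=3 if n=='scene' else 3,fy=3,interpolation=cv2.INTER_CUBIC)
    c=c[:,:400]
    for q,col in zip(parts(r.x),((0,255,0),(0,0,255),(255,255,0))):
        h=cv2.convexHull(((proj(n,q)-[x0,y0]+.5)*3).astype(np.int32).reshape(-1,1,2)); cv2.polylines(c,[h],True,col,1)
    out.append(c)
cv2.imwrite('pics/fit.png',np.hstack(out))
E
```

```text
scene {'case': np.int64(8718), 'lid': np.int64(3472), 'flap': np.int64(1624)} 3385 1618
con_rod 0.72 [144.0, 176.1, 26.4, 22.3] [ 0.517  0.406 -0.   ] [0.643 0.402 0.   ]
bolt_dish 0.71 [109.3, 197.1, 47.6, 37.1] [0.353 0.391 0.   ] [0.54  0.373 0.   ]
aerosol 0.97 [301.7, 131.0, 25.2, 75.1] [ 0.701 -0.051  0.   ] [1.122 0.04  0.   ]
brush 0.84 [350.3, 263.3, 38.5, 59.8] [ 0.387 -0.322  0.   ] [ 0.6   -0.351  0.   ]
top {'case': np.int64(4719), 'lid': np.int64(938), 'flap': np.int64(354)} 877 354
con_rod 0.83 [149.9, 209.4, 48.2, 21.6] [0.524 0.421 0.   ] [0.594 0.263 0.   ]
bolt_dish 0.92 [143.0, 237.9, 46.9, 43.5] [0.36  0.442 0.   ] [0.501 0.29  0.   ]
aerosol 0.88 [290.2, 141.1, 19.0, 31.6] [ 0.713 -0.04   0.   ] [ 0.817 -0.103  0.   ]
brush 0.93 [376.5, 212.1, 11.6, 60.6] [ 0.385 -0.317  0.   ] [ 0.581 -0.358  0.   ]Traceback (most recent call last):
  File "<stdin>", line 22, in <module>
    return fun(*args, **kwargs)
    ret = solver.solve()
    next(self)
    ~~~~^^^^^^
    energy = self.func(parameters)
    return self.f(x, *self.args)
           ~~~~~~^^^^^^^^^^^^^^^
  File "<stdin>", line 15, in cost
  File "fit.py", line 14, in hull
    m=np.zeros((420,560),np.uint8); cv2.fillConvexPoly(m,cv2.convexHull(np.round(proj(n,P)*S).astype(np.int32).reshape(-1,1,2)),1,shift=3); return m>0
                                                                                 ~~~~^^^^^
  File "h.py", line 6, in proj
    c=cams.camera_params(n); P=np.atleast_2d(P); M=np.array(c['camera_from_world'])
ValueError: time passes only in moves, steps and waits
```

```bash
sed -i 's/c=cams.camera_params(n)/c=cp(n)/' h.py; sed -i '2a from functools import lru_cache\n@lru_cache\ndef cp(n): return cams.camera_params(n)' h.py
cat > run.py <<'E'
from fit import *
import sys
def dofit(W,bounds):
    def cost(p):
        e=0
        for n in W:
            b,l,f=[hull(n,q) for q in parts(p)]
            U=W[n]['case']|W[n]['lid']|W[n]['flap']
            e+=((b|l|f)^U).sum()/U.sum()
            vl=l if n=='top' else l&~b&~f
            e+=(vl^(W[n]['lid']&(vl|~(b|f)))).sum()/W[n]['lid'].sum()
            e+=(f^W[n]['flap']).sum()/W[n]['flap'].sum()
        return e
    return differential_evolution(cost,bounds,seed=1,maxiter=60,popsize=12)
def overlay(p,pre,o):
    out=[]
    for n in('scene','top'):
        im=cv2.imread(f'pics/{n}{pre}.png'); x0,y0=(150,120) if n=='scene' else (185,180)
        c=cv2.resize(im[y0:y0+170,x0:x0+(145 if n=='scene' else 120)],None,fx=3,fy=3,interpolation=cv2.INTER_CUBIC)
        for q,col in zip(parts(p),((0,255,0),(0,0,255),(255,255,0))):
            h=cv2.convexHull(((proj(n,q)-[x0,y0]+.5)*3).astype(np.int32).reshape(-1,1,2)); cv2.polylines(c,[h],True,col,1)
        out.append(c)
    cv2.imwrite('pics/'+o,np.hstack(out))
E
python3 - <<'E'
from run import *
m=np.load('m.npz'); W={n:{k:m[n+k] for k in('case','lid','flap')} for n in('scene','top')}
r=dofit(W,[(.45,.75),(-.1,.2),(-.4,.4),(1.2,1.6),(1.4,1.95)])
print(r.x.round(4),r.fun); np.save('p.npy',r.x); overlay(r.x,1,'fit.png')
E
```

```text
[0.484  0.0416 0.0273 1.4728 1.588 ] 0.48816395628449677
```

View pics/fit.png

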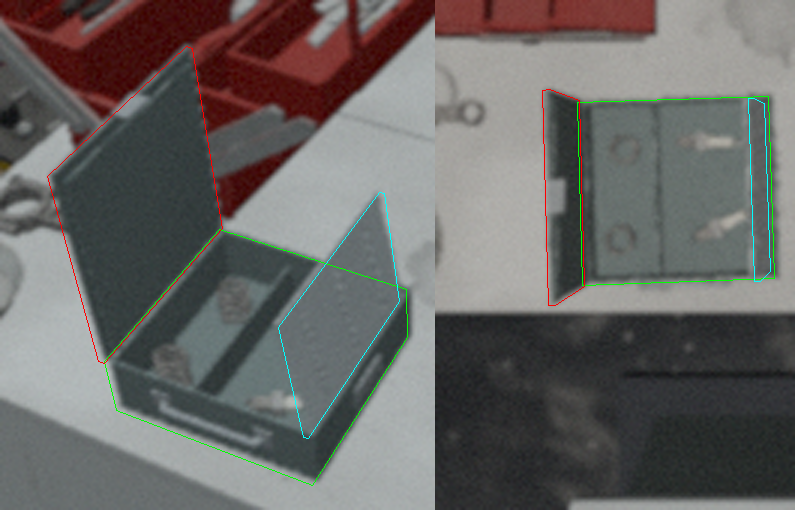

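The overlay matches well: case at (0.484, 0.042), yaw 0.027, flap about 1.47 and lid about 1.59. Next I'll raise the arm and carry it over to the flap's −y side with the fingers shut.

Emit:
{"name": "apply_moves", "arguments": {
  "plan": [
    [[0,0,-0.15],[0,0,0.05],1],
    [[0,0,-0.3],[0,0,0.1],1],
    [[0,0,-0.45],[0,0,0.15],1],
    [[0,0,-0.6],[0.03,-0.04,0.15],1],
    [[0,0,-0.74],[0.06,-0.08,0.15],1]
  ]
}}

```text
t: 1.7
position: [0.3415, 0.534, 0.3848]
eef_rot: [[0.922, 0.388, 0.004], [0.388, -0.922, 0.004], [0.006, -0.002, -1.0]]
contact_force: [0.7, -0.3, 0.0]
width: 0.0122
```

Emit:
{"name": "apply_moves", "arguments": {
  "plan": [
    [[0,0,-0.1],[0.03,-0.04,0],1],
    [[0,0,-0.2],[0.06,-0.08,0],1],
    [[0,0,-0.3],[0.09,-0.12,0],1],
    [[0,0,-0.37],[0.12,-0.16,0],1],
    [[0,0,-0.37],[0.14,-0.205,0],1]
  ]
}}

```text
t: 2.2
position: [0.4826, 0.3268, 0.3812]
eef_rot: [[1.0, 0.03, 0.0], [0.03, -1.0, 0.0], [0.0, -0.0, -1.0]]
contact_force: [-0.0, 0.9, -0.1]
width: -0.0002
```

Emit:
{"name": "apply_moves", "arguments": {
  "plan": [
    [[0,0,0],[0,-0.05,0],1],
    [[0,0,0],[0,-0.1,0],1],
    [[0,0,0],[0,-0.15,0],1],
    [[0,0,0],[0,-0.2,0],1],
    [[0,0,0],[0,-0.25,0],1]
  ]
}}

```text
t: 2.7
position: [0.4808, 0.0768, 0.3816]
eef_rot: [[1.0, 0.031, 0.001], [0.031, -1.0, -0.0], [0.001, 0.0, -1.0]]
contact_force: [1.1, -0.5, -0.0]
width: 0.0001
```

Emit:
{"name": "apply_moves", "arguments": {
  "plan": [
    [[0,0,0],[0,-0.05,0],1],
    [[0,0,0],[0,-0.1,0],1],
    [[0,0,0],[0,-0.15,0],1],
    [[0,0,0],[0,-0.2,0],1],
    [[0,0,0],[0,-0.2,0],1]
  ]
}}

```text
t: 3.2
position: [0.4806, -0.1265, 0.3809]
eef_rot: [[1.0, 0.023, -0.001], [0.023, -1.0, -0.002], [-0.001, 0.002, -1.0]]
contact_force: [0.1, 0.7, 0.3]
width: -0.0
```

Emit:
{"name": "apply_moves", "arguments": {
  "plan": [
    [[0,0,0],[0,0,-0.05],1],
    [[0,0,0],[0.002,0,-0.1],1],
    [[0,0,0],[0.004,0,-0.15],1],
    [[0,0,0],[0.006,0,-0.2],1],
    [[0,0,0],[0.006,0,-0.235],1]
  ]
}}

```text
t: 3.7
position: [0.4858, -0.1198, 0.1429]
eef_rot: [[0.999, 0.032, -0.003], [0.032, -0.999, 0.002], [-0.003, -0.002, -1.0]]
contact_force: [0.2, 0.4, 0.3]
width: -0.0
```

Emit:
{"name": "apply_moves", "arguments": {
  "plan": [
    [[0,0,0],[0,0.02,0],1],
    [[0,0,0],[0,0.04,0],1],
    [[0,0,0],[0,0.055,0],1],
    [[0,0,0],[0,0.065,0],1],
    [[0,0,0],[0,0.075,0],1]
  ]
}}

```text
t: 4.2
position: [0.4875, -0.0458, 0.1468]
eef_rot: [[0.999, 0.032, 0.001], [0.032, -0.999, -0.001], [0.001, 0.001, -1.0]]
contact_force: [0.2, -1.3, -0.6]
width: -0.0002
```

```bash
python3 - <<'E'
from run import *
print(sensors.read_state()['contact_force'].round(2))
p=np.load('p.npy'); snap('scene','scene2.png'); snap('top','top2.png'); overlay(p,2,'fit2.png')
E
```

```text
[ 0.2  -1.3  -0.62]
```

View pics/fit2.png

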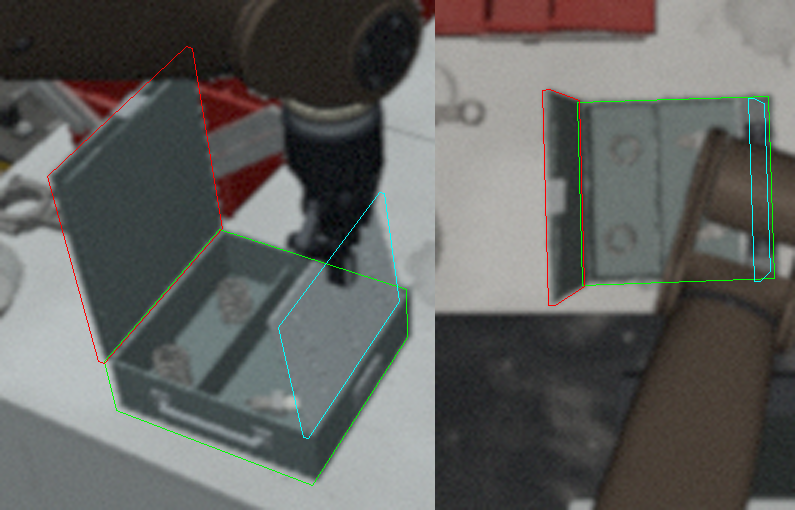

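Contact is on the flap's outer face near its free edge, and it has begun to turn. I'll follow the arc down.

Emit:
{"name": "apply_moves", "arguments": {
  "plan": [
    [[0,0,0],[0,0.017,-0.001],1],
    [[0,0,0],[0,0.027,-0.005],1],
    [[0,0,0],[0,0.036,-0.009],1],
    [[0,0,0],[0,0.044,-0.015],1],
    [[0,0,0],[0,0.052,-0.021],1]
  ]
}}

```text
t: 4.8
position: [0.4872, 0.006, 0.1248]
eef_rot: [[1.0, 0.031, -0.0], [0.031, -1.0, -0.0], [-0.0, 0.0, -1.0]]
contact_force: [-0.1, -1.2, 0.5]
width: -0.0
```

Emit:
{"name": "apply_moves", "arguments": {
  "plan": [
    [[0,0,0],[-0.001,0.007,-0.007],1],
    [[0,0,0],[-0.001,0.013,-0.015],1],
    [[0,0,0],[-0.002,0.018,-0.023],1],
    [[0,0,0],[-0.002,0.023,-0.032],1],
    [[0,0,0],[-0.002,0.026,-0.041],1]
  ]
}}

```text
t: 5.3
position: [0.485, 0.0322, 0.0835]
eef_rot: [[1.0, 0.031, -0.0], [0.031, -1.0, 0.001], [-0.0, -0.001, -1.0]]
contact_force: [0.1, 0.7, 1.2]
width: 0.0001
```

Emit:
{"name": "apply_moves", "arguments": {
  "plan": [
    [[0,0,0],[0,0.003,-0.009],1],
    [[0,0,0],[0,0.005,-0.018],1],
    [[0,0,0],[0,0.006,-0.022],1],
    [[0,0,0],[0,0.006,-0.025],1],
    [[0,0,0],[0,0.006,-0.025],1]
  ]
}}

```text
t: 5.8
position: [0.4849, 0.0376, 0.0588]
eef_rot: [[1.0, 0.031, -0.001], [0.031, -1.0, 0.0], [-0.001, -0.0, -1.0]]
contact_force: [0.2, -0.5, 0.1]
width: 0.0003
```

Emit:
{"name": "apply_moves", "arguments": {
  "plan": [
    [[0,0,0],[0,0,-0.002],1],
    [[0,0,0],[0,0,-0.003],1],
    [[0,0,0],[0,0,-0.004],1],
    [[0,0,0],[0,0,-0.005],1],
    [[0,0,0],[0,0,-0.005],1]
  ]
}}

```text
t: 6.3
position: [0.4856, 0.0376, 0.055]
eef_rot: [[1.0, 0.031, 0.001], [0.031, -1.0, -0.0], [0.0, 0.0, -1.0]]
contact_force: [-0.4, 1.4, 4.0]
width: -0.0001
```

Emit:
{"name": "apply_moves", "arguments": {
  "plan": [
    [[0,0,0],[0,0,-0.001],1],
    [[0,0,0],[0,0,-0.002],1],
    [[0,0,0],[0,0,-0.002],1],
    [[0,0,0],[0,0,-0.002],1]
  ]
}}

```text
t: 6.7
position: [0.4857, 0.0376, 0.0547]
eef_rot: [[1.0, 0.031, -0.001], [0.031, -1.0, -0.0], [-0.001, 0.0, -1.0]]
contact_force: [-5.6, -0.3, 15.5]
width: 0.0004
```

The flap is on its stop: 15 N at z = 0.0547. Now I'll lift off and go over the lid to its outer side.

Emit:
{"name": "apply_moves", "arguments": {
  "plan": [
    [[0,0,0],[0,0,0.03],1],
    [[0,0,0],[0,-0.01,0.08],1],
    [[0,0,0],[0,-0.03,0.13],1],
    [[0,0,0],[0,-0.03,0.18],1],
    [[0,0,0],[0,-0.03,0.23],1]
  ]
}}

```text
t: 7.2
position: [0.4846, 0.0072, 0.2794]
eef_rot: [[1.0, 0.03, -0.0], [0.03, -1.0, -0.0], [-0.0, 0.0, -1.0]]
contact_force: [0.8, 0.5, -0.2]
width: 0.0002
```

Emit:
{"name": "apply_moves", "arguments": {
  "plan": [
    [[0,0,0],[0,0,0.05],1],
    [[0,0,0],[0,0,0.1],1],
    [[0,0,0],[0,0.05,0.1],1],
    [[0,0,0],[0,0.1,0.1],1],
    [[0,0,0],[0,0.15,0.1],1]
  ]
}}

```text
t: 7.7
position: [0.4852, 0.1588, 0.3782]
eef_rot: [[1.0, 0.029, 0.001], [0.029, -1.0, -0.0], [0.001, 0.0, -1.0]]
contact_force: [1.5, 0.4, -0.2]
width: -0.0001
```

Emit:
{"name": "apply_moves", "arguments": {
  "plan": [
    [[0,0,0],[0,0.05,0],1],
    [[0,0,0],[0,0.09,0],1],
    [[0,0,0],[0,0.09,0],1]
  ]
}}

```text
t: 8.0
position: [0.4843, 0.2516, 0.3768]
eef_rot: [[0.999, 0.037, -0.002], [0.037, -0.999, 0.001], [-0.001, -0.001, -1.0]]
contact_force: [0.5, 0.5, -0.3]
width: 0.0001
```

```bash
python3 - <<'E'
from run import *
print(sensors.read_state()['position'].round(4))
p=np.load('p.npy'); p[3]=0; snap('scene','scene3.png'); snap('top','top3.png'); overlay(p,3,'fit3.png')
E
```

```text
[0.4843 0.2516 0.3768]
```

View pics/fit3.png

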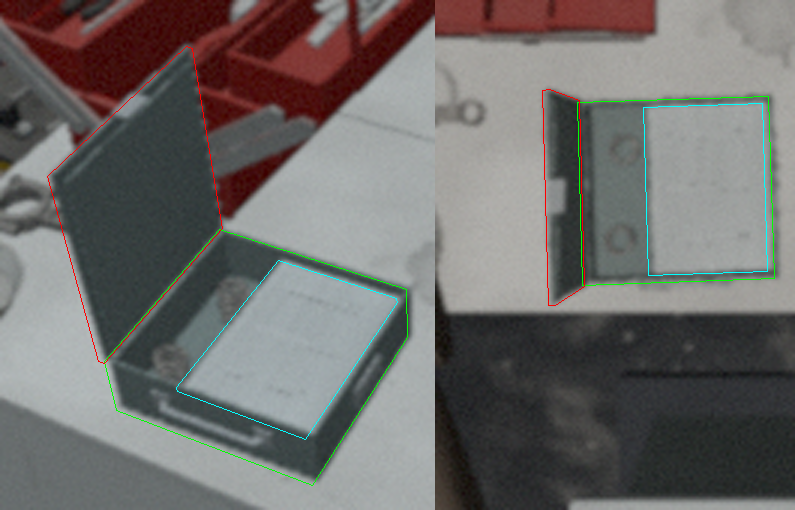

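The flap lies flat, matching the cyan outline in both views. The case and lid have not moved. Now I'll go down behind the lid and push its outer face.

Emit:
{"name": "apply_moves", "arguments": {
  "plan": [
    [[0,0,0],[-0.001,0,-0.05],1],
    [[0,0,0],[-0.002,0,-0.1],1],
    [[0,0,0],[-0.002,0,-0.147],1],
    [[0,0,0],[-0.002,-0.04,-0.147],1],
    [[0,0,0],[-0.002,-0.07,-0.147],1]
  ]
}}

```text
t: 8.6
position: [0.4817, 0.1751, 0.2277]
eef_rot: [[1.0, 0.03, -0.005], [0.03, -1.0, -0.002], [-0.005, 0.002, -1.0]]
contact_force: [1.2, 0.1, -0.0]
width: 0.0002
```

Emit:
{"name": "apply_moves", "arguments": {
  "plan": [
    [[0,0,0],[0,-0.01,0],1],
    [[0,0,0],[0,-0.018,0],1],
    [[0,0,0],[0,-0.026,0],1],
    [[0,0,0],[0,-0.034,0],1],
    [[0,0,0],[0,-0.04,0],1]
  ]
}}

```text
t: 9.1
position: [0.4837, 0.1378, 0.2312]
eef_rot: [[1.0, 0.031, 0.002], [0.031, -1.0, 0.001], [0.002, -0.001, -1.0]]
contact_force: [1.9, 3.3, -0.7]
width: 0.0001
```

Emit:
{"name": "apply_moves", "arguments": {
  "plan": [
    [[0,0,0],[0,-0.01,-0.002],1],
    [[0,0,0],[0,-0.026,-0.006],1],
    [[0,0,0],[0,-0.042,-0.011],1],
    [[0,0,0],[0.001,-0.056,-0.018],1],
    [[0,0,0],[0.001,-0.071,-0.026],1]
  ]
}}

```text
t: 9.6
position: [0.4846, 0.0656, 0.2051]
eef_rot: [[1.0, 0.031, 0.001], [0.031, -1.0, -0.001], [0.001, 0.001, -1.0]]
contact_force: [2.3, 1.9, 1.9]
width: 0.0003
```

Emit:
{"name": "apply_moves", "arguments": {
  "plan": [
    [[0,0,0],[0,-0.014,-0.009],1],
    [[0,0,0],[0,-0.026,-0.02],1],
    [[0,0,0],[0,-0.038,-0.032],1],
    [[0,0,0],[0.001,-0.048,-0.045],1],
    [[0,0,0],[0.001,-0.057,-0.059],1]
  ]
}}

```text
t: 10.1
position: [0.485, 0.0086, 0.1444]
eef_rot: [[1.0, 0.031, -0.001], [0.031, -1.0, -0.0], [-0.001, 0.0, -1.0]]
contact_force: [0.7, 0.1, 1.6]
width: 0.0001
```

Emit:
{"name": "apply_moves", "arguments": {
  "plan": [
    [[0,0,0],[0,-0.008,-0.014],1],
    [[0,0,0],[0,-0.014,-0.029],1],
    [[0,0,0],[0,-0.018,-0.044],1],
    [[0,0,0],[0,-0.021,-0.058],1],
    [[0,0,0],[0,-0.021,-0.062],1]
  ]
}}

```text
t: 10.6
position: [0.4835, -0.0115, 0.0812]
eef_rot: [[1.0, 0.031, -0.005], [0.031, -1.0, 0.001], [-0.005, -0.001, -1.0]]
contact_force: [-1.7, -0.6, 0.6]
width: 0.0
```

Emit:
{"name": "apply_moves", "arguments": {
  "plan": [
    [[0,0,0],[0,0,-0.004],1],
    [[0,0,0],[0,0,-0.008],1],
    [[0,0,0],[0,0,-0.01],1],
    [[0,0,0],[0,0,-0.012],1],
    [[0,0,0],[0,0,-0.012],1]
  ]
}}

```text
t: 11.1
position: [0.4854, -0.0113, 0.0719]
eef_rot: [[1.0, 0.031, 0.001], [0.031, -1.0, 0.0], [0.001, -0.0, -1.0]]
contact_force: [-0.2, -0.6, -0.1]
width: 0.0001
```

Emit:
{"name": "apply_moves", "arguments": {
  "plan": [
    [[0,0,0],[0,0,-0.001],1],
    [[0,0,0],[0,0,-0.002],1],
    [[0,0,0],[0,0,-0.002],1]
  ]
}}

```text
t: 11.4
position: [0.4854, -0.0113, 0.0699]
eef_rot: [[1.0, 0.031, 0.001], [0.031, -1.0, 0.0], [0.001, -0.0, -1.0]]
contact_force: [-0.2, -0.2, 0.2]
width: -0.0002
```

Emit:
{"name": "apply_moves", "arguments": {
  "plan": [
    [[0,0,0],[0,0,-0.001],1],
    [[0,0,0],[0,0,-0.002],1],
    [[0,0,0],[0,0,-0.003],1],
    [[0,0,0],[0,0,-0.003],1]
  ]
}}

```text
t: 11.8
position: [0.4855, -0.0114, 0.0684]
eef_rot: [[1.0, 0.031, -0.001], [0.031, -1.0, 0.0], [-0.001, -0.0, -1.0]]
contact_force: [-3.4, 0.4, 10.2]
width: -0.0001
```

The lid is on its stop: 10 N at z = 0.0684, where I expected 0.0685. I'll retreat and check.

Emit:
{"name": "apply_moves", "arguments": {
  "plan": [
    [[0,0,0],[0,0,0.03],1],
    [[0,0,0],[0,0,0.08],1],
    [[0,0,0],[0,0,0.13],1],
    [[0,0,0],[0,0,0.18],1],
    [[0,0,0],[0,0,0.23],1]
  ]
}}

```text
t: 12.3
position: [0.4847, -0.0112, 0.2986]
eef_rot: [[1.0, 0.031, -0.0], [0.031, -1.0, 0.0], [-0.0, -0.0, -1.0]]
contact_force: [0.4, -0.3, -0.1]
width: 0.0
```

Emit:
{"name": "apply_moves", "arguments": {
  "plan": [
    [[0,0,0],[0,0.05,0.05],1],
    [[0,0,0],[0,0.1,0.08],1],
    [[0,0,0],[0,0.15,0.08],1],
    [[0,0,0],[0,0.2,0.08],1],
    [[0,0,0],[0,0.25,0.08],1]
  ]
}}

```text
t: 12.8
position: [0.4851, 0.2157, 0.3772]
eef_rot: [[1.0, 0.031, 0.002], [0.031, -1.0, 0.0], [0.002, -0.0, -1.0]]
contact_force: [0.1, -0.8, -0.2]
width: -0.0001
```

```bash
python3 - <<'E'
from run import *
p=np.load('p.npy'); p[3]=0;p[4]=0; snap('scene','scene4.png'); snap('top','top4.png'); overlay(p,4,'fit4.png')
E
```

```text
(no output)
```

View pics/fit4.png

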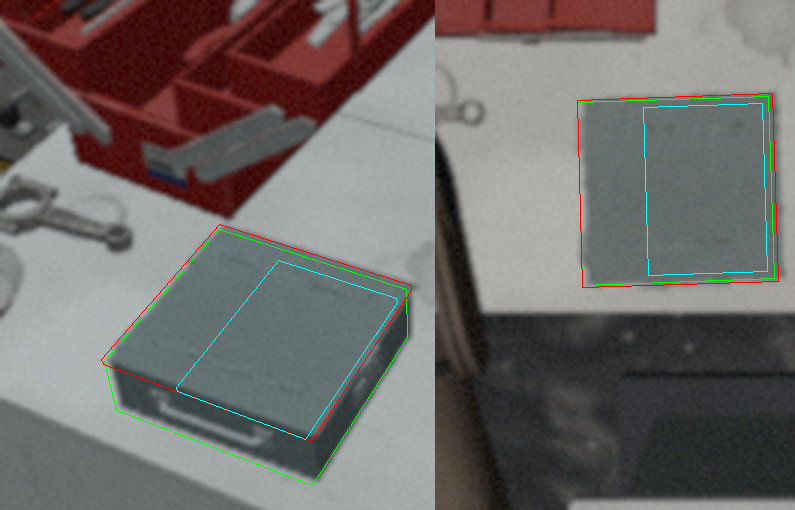

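The lid outline matches the shut position in both views, the case hasn't moved, and the arm is clear.

```bash
python3 -c "
from plant import sign_off; print(sign_off())"
```

```text
the job is handed in; nothing more can be done
None
```

The case is closed: I folded the flap flat over the spark plugs, then swung the lid shut over it. I used only the shut fingertips, on the outer faces. The job was handed in at about 13 s of the 51 s; it reported no verdict.

- **Flap:** it reached its stop at z = 0.0547 m with 15 N (0.055 expected). Both cameras showed it flat while the lid was still open.
- **Lid:** it reached its stop at z = 0.0684 m with 10 N (0.0685 expected). Both cameras showed it shut.
- **Case and arm:** the case matched its starting outline in both views, and the arm was clear of everything.
- **Not measured:** I did not re-measure the things around the case, but no unexpected contact forces showed in the readings between moves.

No check failed. The fitted case outline was about a pixel (about 3 mm) off in the top view.

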